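# Roll down a veneer strip on the window ledge

## Task

Take the twin-drum hand roller from its cork mat and roll it along the whole veneer strip on the sprung pressing board, from the open end to the end with the raised stop bar, pressing steadily so that the board stays sunk about half of its travel all the way. Then stand the roller back on its drums in the middle of the square cork mat and let go.

Things in the scene. Friction and masses are not known exactly. Their poses are not given: they have to be found in the camera images.
- roller: Hand roller, 0.25 kg, 72 (x) by 67 (y) by 90 mm tall, on two rubber drums (28 mm thick, 58 mm long, axes along y, at x = -22 and 22 mm) that turn with slight friction. Origin: centre of underside, where the drums touch; z up, x = rolling direction, same both ways round. Wooden grip block on top, 50 mm along x, 24 mm thick along y, z = 39 to 90 mm: hold it across the 24 mm. Deck top at z = 39 mm.
- bed: Flat plate 220 by 80 mm with a dark veneer strip (212 by 72 mm) on top, the sprung part of the pressing board. Origin: centre of the top face, 42 mm above the ledge unpressed; z up, x along the strip from the open end (-x) to the stop bar (+x). Stays level, sinks straight down at 1.2 N per mm (plus about 1 N) to a hard stop 14 mm down, springs back up.
- press: Fixed plywood tray of the pressing board under the bed, 270 by 120 mm. Origin: centre of its underside, on the ledge, 42 mm below the unpressed bed's origin; same axes as the bed. Rims 22 mm high, below the bed at its lowest. The raised stop bar crosses its +x end, from x = 135 to 149 mm, 56 mm above the ledge; the -x end is the open end.
- mat: Square cork mat, 120 mm by 120 mm and 4 mm thick, fixed to the ledge; the roller stands on it at the start and goes back there. Origin: centre of its underside, at the ledge's surface.
There are look-alikes about, which are no part of the job. Of the things that look like the mat, the smaller one is meant.

How it is judged:
On the way, in this order (a step that is already met when the one before it is completed fails the run):
1. near the open end: roller along the strip (within 20 mm of its centre line, 15 degrees of its length), pressing on it with over 5 N, its middle 50 to 110 mm short of the bed's centre (x of roller in the frame of bed between -0.11 and -0.05 m and y of roller in the frame of bed between -0.02 and 0.02 m and angle between the x axis of roller and the x axis of bed, either way round below 0.26 rad and contact force between roller and bed above 5 N), for 0.05 s.
2. next: roller along the strip (within 20 mm of its centre line, 15 degrees of its length), pressing on it with over 5 N, its middle 20 to 40 mm short of the bed's centre (x of roller in the frame of bed between -0.04 and -0.02 m and y of roller in the frame of bed between -0.02 and 0.02 m and angle between the x axis of roller and the x axis of bed, either way round below 0.26 rad and contact force between roller and bed above 5 N), for 0.05 s.
3. next: roller along the strip (within 20 mm of its centre line, 15 degrees of its length), pressing on it with over 5 N, its middle within 10 mm of the bed's centre (x of roller in the frame of bed between -0.01 and 0.01 m and y of roller in the frame of bed between -0.02 and 0.02 m and angle between the x axis of roller and the x axis of bed, either way round below 0.26 rad and contact force between roller and bed above 5 N), for 0.05 s.
4. next: roller along the strip (within 20 mm of its centre line, 15 degrees of its length), pressing on it with over 5 N, its middle 20 to 40 mm past the bed's centre (x of roller in the frame of bed between 0.02 and 0.04 m and y of roller in the frame of bed between -0.02 and 0.02 m and angle between the x axis of roller and the x axis of bed, either way round below 0.26 rad and contact force between roller and bed above 5 N), for 0.05 s.
5. at the stop bar end: roller along the strip (within 20 mm of its centre line, 15 degrees of its length), pressing on it with over 5 N, its middle 50 to 110 mm past the bed's centre (x of roller in the frame of bed between 0.05 and 0.11 m and y of roller in the frame of bed between -0.02 and 0.02 m and angle between the x axis of roller and the x axis of bed, either way round below 0.26 rad and contact force between roller and bed above 5 N), for 0.05 s.
At the end, for the whole second after the job is handed in: The roller stands upright (within about 8 degrees) and at rest on its drums on the cork mat, its centre within 35 mm of the mat's centre, released (horizontal distance between roller and mat below 0.035 m and angle between roller's own z axis and vertical below 0.15 rad and height (world z) of roller below 0.01 m and contact force between roller and mat above 0.5 N and linear speed of roller below 0.02 m/s); the robot touches nothing.
It fails at once if the roller presses on the bed with more than 40 N (far beyond the springs' travel) (contact force between roller and bed above 40 N).
It also fails if it takes over 51 s, if anything falls off the work surface, if the arm or the gripper's body presses on something with over 40 N, if the wrist force passes 120 N, or if a joint passes its speed limit or range.

## Robot

A 7-joint arm with a two-finger parallel gripper is mounted at the origin on the work surface. World frame = base frame: x ahead of the robot, y to its left, z up, the work surface at z = 0. Lengths are in m, angles in rad, forces in N, time in s.
With the tool pointing down it reaches from about 0.425 to 0.925 m from the base axis. Payload 6.8 kg.
Tool frame: the origin (TCP) lies midway between the tips of the shut fingers; the grasp point (between the pads) lies 19 mm behind it; x points along the fingers, y is the direction in which the jaws open and shut, and the axes are right-handed (so a half turn about x gives the same grasp; the last joint's range is limited). The gripper opens to 85 mm and grips with 20 to 120 N. Pads are 22 mm wide; open, the fingers measure 114 mm over their backs; the gripper's body (76 mm by 85 mm) begins 54 mm behind the grasp point. The pads swing forward as they close: fully open they stand 13 mm farther back than shut.
Start: joints at [-1.374, 0.477, 0.022, 1.555, -0.011, 1.109, -0.083], TCP at [0.203, 0.644, 0.231] pointing down, gripper open.
Joint ranges: [-2.96, 2.96], [-0.34, 2.1], [-1.41, 1.46], [0.24, 2.44], [-1.37, 4.51], [0.17, 1.92], [-2.96, 2.96]. Speed limits (rad/s): [2.39, 2.39, 3.14, 3.14, 3.14, 3.14, 3.14].

## Interface

Orientations are given as [roll, pitch, yaw] about the fixed x, y, z axes, in that order (R = Rz(yaw) Ry(pitch) Rx(roll)).
In Python, from rig import robot gives the robot as it stands. The module is installed in compiled form; this text tells all that it offers.
- The arm moves only by the tool arm_command, never from a script. Its argument "commands" is a list of rows, each an object of numbers: "gripper": the finger opening in cm, from 0 to 8.54; "x", "y", "z": the shift along the tool's x, y, z in cm; "wx", "wy", "wz": the turn, a rotation vector about the tool's x, y, z in degrees. A call has 1 to 20 rows; each row is the pose to reach, as a shift and turn from the pose commanded when the call began, along the tool's axes at that moment; what a row does not reach only later rows make up. A row lasts 1/10 s, in which the tool goes at most 50 mm and 8.59 degrees, less where a joint would pass 70% of its speed; a pose out of reach is approached as far as the arm can. A call with a gripper value outside its range is refused whole. The fingers move at their own pace and stop on an object; the grip force is fixed at half the most. Time passes only in rows, so rows that repeat a pose let the fingers close. It gives the time, the measured TCP pose, the force and the opening at its end, in the units of the state.
- robot.observe(): the state, without advancing time (a new reading comes with each control period).
- robot.read_camera(name): name is "side" or "top" or "wrist"; returns the picture (420x560x3 uint8, red, green, blue); there is no depth.
- robot.camera_model(name): a dict with "fov_y" (degrees; the focal length in pixels is half the picture's height over the tangent of half this angle, whatever the lens; pixels are square), "cx", "cy" (the principal point, pixels), "k1" (the pictures are not rectified: a ray, as slopes to the right and down, at radius r is drawn at 1 + k1 r^2 times it, then the intrinsics apply), "world_to_cam" (4x4, takes a point from world to camera coordinates). Camera axes: x right, y up, looking along -z (the intrinsics and any distortion apply to the point x, -y, -z); pixel columns grow to the right and rows downward; lengths in m; the calibration is good to about 2 mm. A picture is of the moment at which its call begins: read the wrist's pose just before it. camera_model takes no time and is no camera call; for the wrist camera it gives the pose at the moment of the call.
- robot.close_job(): hands the job in, once; it reports no verdict.
Trained networks look in the newest picture that a camera, given by its name, has taken for a name from the list of things; names that differ only in an ending like _2 or _b are one class to them, and where a whole thing is asked for, a point or a joint stands for the part that bears it (a point fixed in the world has none). Each returns a list of dicts, best first, with "conf" (0 to 1); they miss things now and then, are a little off and sometimes report something else, mostly with a low value. They report only what shows in the picture. A call takes as long as a camera call. They do not tell look-alikes from the thing itself.
- robot.look_for(camera, target): "rect" ([centre column, centre row, width, height] in pixels, round what is visible of it).
The state is a dict: "t": time; "qpos": joint angles; "qd": joint speeds; "joint_torque": joint torques, N m; "eef_pos": TCP position; "ee_rot": TCP orientation; "contact_force": force on the tool from outside, world axes, zero at the start; "ft_torque": the same for the moment, N m; "width": finger opening in m.
Only numpy, scipy, OpenCV 4.12 (cv2) and the standard library are available. Lean on these libraries where they do the work, as an engineer would, in place of code of your own. Each camera call takes 0.05 s, during which the arm holds its last target. There are 200 camera calls.

## Working session

There is one attempt and no reset: what is moved stays moved. The work goes in short steps, Python scripts to look and compute and a tool call to move; the robot and the scene stay as the last step left them, time stands still between calls to the robot, and variables do not carry over. Pictures are saved under pics/ and viewed, about 8 in all and at most 12, crops included, and the job is handed in when it is done.

Besides the shell and the picture viewer there is one more tool, called after "Emit:" by a JSON object that holds its "fn" and its "kwargs". arm_command: Moves the arm, as the interface text tells. Its arguments: {"type":"object","properties":{"commands":{"type":"array"}},"required":["commands"]}

```bash
mkdir -p pics; cat > h.py <<'E'
from rig import robot
import numpy as np, cv2
def f(m): return 210/np.tan(np.radians(m['fov_y'])/2)
def ray(m,u,v):
    F=f(m); d=np.array([(u-m['cx'])/F,(v-m['cy'])/F]); s=d.copy()
    for _ in range(30): s=d/(1+m['k1']*(s@s))
    T=np.array(m['world_to_cam']); R=T[:3,:3]
    return -R.T@T[:3,3], R.T@np.array([s[0],-s[1],-1])
def at(m,u,v,z):
    o,d=ray(m,u,v); return o+d*(z-o[2])/d[2]
def proj(m,p):
    T=np.array(m['world_to_cam']); c=T[:3,:3]@np.array(p)+T[:3,3]
    s=np.array([c[0],-c[1]])/-c[2]; s=s*(1+m['k1']*(s@s)); return s*f(m)+[m['cx'],m['cy']]
def shot(n,name):
    im=robot.read_camera(n); cv2.imwrite('pics/'+name,im[:,:,::-1]); return im
E
python3 - <<'E'
from h import *
np.set_printoptions(precision=4,suppress=True)
a=shot('top','t0.png');b=shot('side','s0.png')
cv2.imwrite('pics/both.png',cv2.resize(np.vstack([a,b])[:,:,::-1],(400,600)))
for c in('top','side'):
  m=robot.camera_model(c);print(c,m)
  for k in('roller','bed','press','mat'):
    for r in robot.look_for(c,k)[:4]: print(k,r, at(m,r['rect'][0],r['rect'][1],0.02))
s=robot.observe();print(s)
E
```

```text
top {'fov_y': 49.14980013313343, 'cx': 281.41196868163297, 'cy': 216.6419093942323, 'k1': -0.027071195376777577, 'world_to_cam': array([[-0.015 , -0.9998,  0.0093,  0.0935],
       [ 0.993 , -0.0138,  0.1173, -0.5296],
       [-0.1172,  0.011 ,  0.9931, -0.9958],
       [ 0.    ,  0.    ,  0.    ,  1.    ]])}
roller {'rect': [248.3, 204.6, 32.1, 37.5], 'conf': 0.67} [0.5607 0.1603 0.02  ]
bed {'rect': [406.3, 227.3, 58.6, 102.8], 'conf': 0.6} [ 0.504  -0.1965  0.02  ]
press {'rect': [401.4, 233.0, 83.0, 135.2], 'conf': 0.91} [ 0.4912 -0.1848  0.02  ]
mat {'rect': [142.1, 207.2, 94.4, 90.2], 'conf': 0.62} [0.5581 0.4007 0.02  ]
side {'fov_y': 45.24271007644644, 'cx': 276.7337367421254, 'cy': 215.60194441038396, 'k1': 0.0617797005793956, 'world_to_cam': array([[ 0.969 , -0.2463, -0.0214, -0.4922],
       [ 0.1749,  0.6217,  0.7635, -0.1839],
       [-0.1747, -0.7435,  0.6455, -0.9932],
       [ 0.    ,  0.    ,  0.    ,  1.    ]])}
roller {'rect': [281.4, 196.5, 30.1, 41.2], 'conf': 0.69} [0.5673 0.1859 0.02  ]
roller {'rect': [279.8, 208.3, 50.8, 34.3], 'conf': 0.47} [0.5523 0.1434 0.02  ]
bed {'rect': [299.6, 319.6, 126.4, 40.9], 'conf': 0.66} [ 0.5062 -0.1805  0.02  ]
press {'rect': [294.0, 322.1, 170.0, 75.9], 'conf': 0.72} [ 0.4947 -0.1833  0.02  ]
mat {'rect': [257.1, 155.7, 66.4, 38.4], 'conf': 0.86} [0.5495 0.3756 0.02  ]
mat {'rect': [281.9, 206.7, 52.7, 32.6], 'conf': 0.62} [0.5586 0.1478 0.02  ]
{'t': 0.5, 'qpos': array([-1.3741,  0.477 ,  0.0224,  1.5554, -0.0115,  1.1093, -0.0831]), 'qd': array([-0.0004,  0.    ,  0.0006,  0.0014,  0.001 ,  0.0004,  0.0005]), 'joint_torque': array([ -0.0014, -59.5813,   1.6046, -28.1287,   0.0123,   0.0026,
        -0.    ]), 'eef_pos': array([0.2026, 0.6439, 0.2313]), 'ee_rot': array([-1.3073,  1.5707, -1.6121]), 'contact_force': array([ 0.1018, -1.1068, -0.2514]), 'ft_torque': array([ 0.0291, -0.0186,  0.012 ]), 'width': 0.08535638288508714}
```

View pics/t0.png

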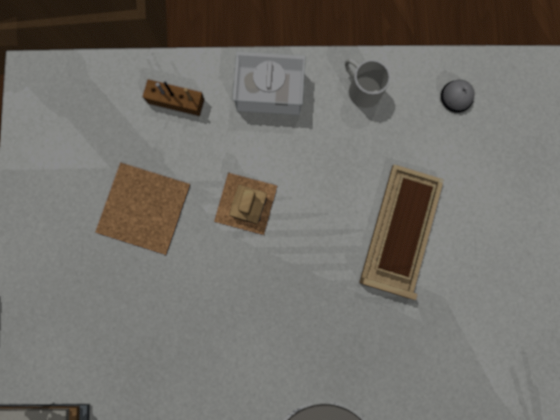

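View pics/s0.png

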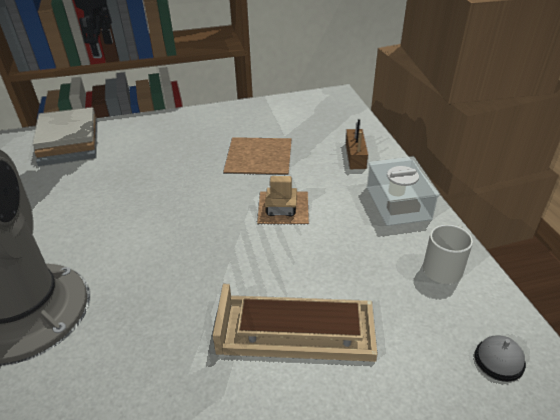

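The top view shows the roller on the small mat (~247,204). The large mat (143,208) is the look-alike. The board is at (402,232), and its stop bar is at the robot-side end (~390,288). Next I fit the poses.

```bash
cat > fit.py <<'E'
from h import *
np.set_printoptions(precision=4,suppress=True)
im=cv2.imread('pics/t0.png');m=robot.camera_model('top')
hsv=cv2.cvtColor(im,cv2.COLOR_BGR2HSV)
def quad(mask,roi,z,nm):
    k=np.zeros_like(mask);x0,y0,x1,y1=roi;k[y0:y1,x0:x1]=mask[y0:y1,x0:x1]
    k=cv2.morphologyEx(k,cv2.MORPH_OPEN,np.ones((3,3),np.uint8))
    c=max(cv2.findContours(k,0,2)[0],key=cv2.contourArea)[:,0]
    w=np.array([at(m,u,v,z)[:2] for u,v in c]); r=cv2.minAreaRect((w*1000).astype(np.float32))
    print(nm,cv2.contourArea(c.astype(np.int32)),'ctr',np.array(r[0])/1000,'size',r[1],'ang',r[2]); return r
sat=hsv[:,:,1];v=hsv[:,:,2]
quad(((sat>90)&(v<110)).astype(np.uint8)*255,(365,165,445,285),0.042,'veneer')
quad((sat>50).astype(np.uint8)*255,(355,155,450,305),0.022,'press')
quad((sat>60).astype(np.uint8)*255,(205,165,285,245),0.004,'mat')
cv2.imwrite('pics/c0.png',np.hstack([cv2.resize(im[165:245,205:285],(400,400),interpolation=2),cv2.resize(im[160:305,355:455],(400,580),interpolation=2)[:400]]))
E
python3 fit.py; python3 -c "
from h import *
from scipy.spatial.transform import Rotation as R
s=robot.observe();print(R.from_euler('xyz',s['ee_rot']).as_matrix().round(3)); m=robot.camera_model('wrist');print(m)"
```

```text
veneer 3175.0 ctr [ 0.4962 -0.1903] size (81.79469299316406, 227.96707153320312) ang 72.14278411865234
press 6549.0 ctr [ 0.496  -0.1896] size (130.68801879882812, 283.3446350097656) ang 72.11917877197266
mat 2515.5 ctr [0.5666 0.1678] size (118.75015258789062, 118.49845886230469) ang 73.9161605834961
[[-0.     0.3    0.954]
 [-0.     0.954 -0.3  ]
 [-1.    -0.     0.   ]]
{'fov_y': 61.74725627412579, 'cx': 274.235056756012, 'cy': 210.08119586632603, 'k1': 0.025963670157876845, 'world_to_cam': array([[ 3.00390101e-01,  9.53816372e-01, -3.40069948e-04,
        -6.75088236e-01],
       [-9.07938462e-01,  2.85832263e-01, -3.06508836e-01,
         3.90463344e-02],
       [-2.92255943e-01,  9.23809828e-02,  9.51867752e-01,
        -3.79224867e-01],
       [ 0.00000000e+00,  0.00000000e+00,  0.00000000e+00,
         1.00000000e+00]])}
```

View pics/c0.png

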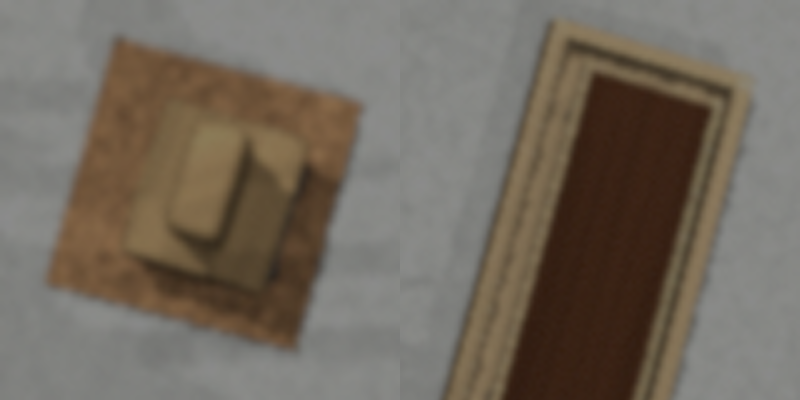

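Emit:
{"fn": "arm_command", "kwargs": {"commands": [{"y":-34.8,"z":49.1},{"y":-34.8,"z":49.1},{"y":-34.8,"z":49.1},{"y":-34.8,"z":49.1},{"y":-34.8,"z":49.1},{"y":-34.8,"z":49.1},{"y":-34.8,"z":49.1},{"y":-34.8,"z":49.1},{"y":-34.8,"z":49.1},{"y":-34.8,"z":49.1},{"y":-34.8,"z":49.1},{"y":-34.8,"z":49.1},{"y":-34.8,"z":49.1},{"y":-34.8,"z":49.1},{"y":-34.8,"z":49.1},{"y":-34.8,"z":49.1}]}}

```text
invalid input
```

```bash
python3 - <<'E'
from h import *
np.set_printoptions(precision=4,suppress=True)
m=robot.camera_model('wrist');a=shot('wrist','w1.png');s=robot.observe();print(s['t'],s['eef_pos'],s['ee_rot'],s['qpos'])
print(m['world_to_cam'],ray(m,280,210))
import pickle;pickle.dump(m,open('w1.pkl','wb'))
print(robot.look_for('wrist','roller')[:3])
E
```

```text
0.55 [0.2026 0.6439 0.2313] [2.1081 1.5707 1.8034] [-1.3741  0.477   0.0224  1.5554 -0.0115  1.1093 -0.0831]
[[ 0.3004  0.9538 -0.0003 -0.6751]
 [-0.9079  0.2858 -0.3065  0.039 ]
 [-0.2923  0.0924  0.9519 -0.3792]
 [ 0.      0.      0.      1.    ]] (array([0.1274, 0.6678, 0.3727]), array([ 0.297 , -0.0767, -0.9519]))
[]
```

View pics/w1.png

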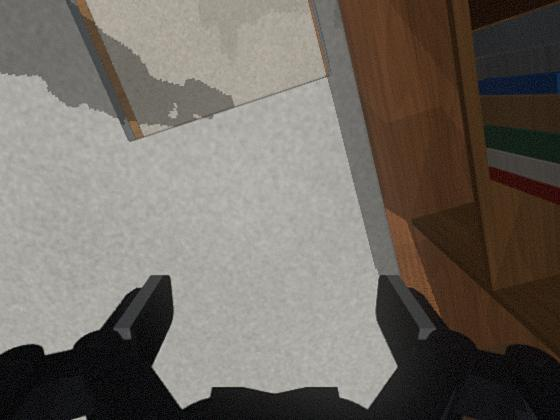

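The move was refused, so the arm is still at its start pose and the picture shows only the fingers and books. I'll retry with every key given.

Emit:
{"fn": "arm_command", "kwargs": {"commands": [{"gripper":8.5,"x":0,"y":-34.8,"z":49.1,"wx":0,"wy":0,"wz":0},{"gripper":8.5,"x":0,"y":-34.8,"z":49.1,"wx":0,"wy":0,"wz":0},{"gripper":8.5,"x":0,"y":-34.8,"z":49.1,"wx":0,"wy":0,"wz":0},{"gripper":8.5,"x":0,"y":-34.8,"z":49.1,"wx":0,"wy":0,"wz":0},{"gripper":8.5,"x":0,"y":-34.8,"z":49.1,"wx":0,"wy":0,"wz":0},{"gripper":8.5,"x":0,"y":-34.8,"z":49.1,"wx":0,"wy":0,"wz":0},{"gripper":8.5,"x":0,"y":-34.8,"z":49.1,"wx":0,"wy":0,"wz":0},{"gripper":8.5,"x":0,"y":-34.8,"z":49.1,"wx":0,"wy":0,"wz":0},{"gripper":8.5,"x":0,"y":-34.8,"z":49.1,"wx":0,"wy":0,"wz":0},{"gripper":8.5,"x":0,"y":-34.8,"z":49.1,"wx":0,"wy":0,"wz":0},{"gripper":8.5,"x":0,"y":-34.8,"z":49.1,"wx":0,"wy":0,"wz":0},{"gripper":8.5,"x":0,"y":-34.8,"z":49.1,"wx":0,"wy":0,"wz":0},{"gripper":8.5,"x":0,"y":-34.8,"z":49.1,"wx":0,"wy":0,"wz":0},{"gripper":8.5,"x":0,"y":-34.8,"z":49.1,"wx":0,"wy":0,"wz":0},{"gripper":8.5,"x":0,"y":-34.8,"z":49.1,"wx":0,"wy":0,"wz":0},{"gripper":8.5,"x":0,"y":-34.8,"z":49.1,"wx":0,"wy":0,"wz":0}]}}

```text
t: 2.2
eef_pos: [0.5655, 0.1666, 0.2312]
ee_rot: [2.593, 1.57, 2.292]
contact_force: [-0.2, 0.4, -0.1]
width: 0.0855
```

```bash
python3 - <<'E'
from h import *
np.set_printoptions(precision=4,suppress=True)
m=robot.camera_model('wrist');a=shot('wrist','w1.png');s=robot.observe();print(s['t'],s['eef_pos'],s['ee_rot'],s['qpos'])
print(m['world_to_cam'],ray(m,280,210))
import pickle;pickle.dump(m,open('w1.pkl','wb'))
print(robot.look_for('wrist','roller')[:3])
E
```

```text
2.25 [0.5656 0.1665 0.2313] [2.4544 1.57   2.1527] [-0.5834  0.3403  0.2437  1.7796 -0.0947  1.0332  0.9646]
[[ 0.2974  0.9548  0.0003 -0.3275]
 [-0.909   0.2832 -0.3058  0.5059]
 [-0.2921  0.0907  0.9521 -0.2289]
 [ 0.      0.      0.      1.    ]] (array([0.4904, 0.1902, 0.3727]), array([ 0.2967, -0.075 , -0.9522]))
[{'rect': [268.0, 178.1, 70.8, 86.2], 'conf': 0.83}]
```

View pics/w1.png

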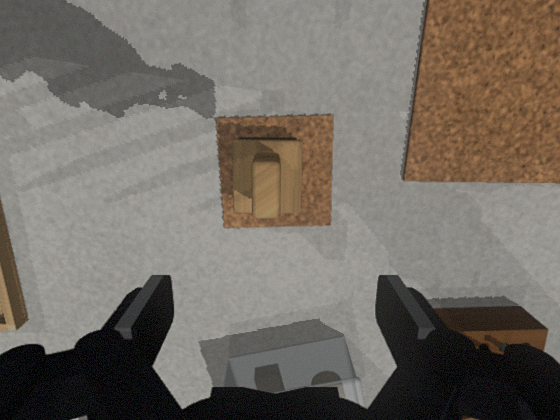

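```bash
python3 - <<'E'
from h import *
import pickle
np.set_printoptions(precision=4,suppress=True)
m=pickle.load(open('w1.pkl','rb'));im=cv2.imread('pics/w1.png')
hsv=cv2.cvtColor(im,cv2.COLOR_BGR2HSV)
k=((hsv[:,:,1]>60)*255).astype(np.uint8);k[:105]=0;k[240:]=0;k[:,:205]=0;k[:,345:]=0
k=cv2.morphologyEx(k,cv2.MORPH_OPEN,np.ones((3,3)))
c=max(cv2.findContours(k,0,2)[0],key=cv2.contourArea)[:,0]
w=np.array([at(m,u,v,.004)[:2] for u,v in c]);print(cv2.minAreaRect((w*1000).astype(np.float32)))
cv2.imwrite('pics/c1.png',cv2.resize(im[110:235,210:340],None,fx=4.5,fy=4.5,interpolation=2))
E
```

```text
((565.0932006835938, 168.61538696289062), (119.32445526123047, 119.15332794189453), 74.13275146484375)
```

View pics/c1.png

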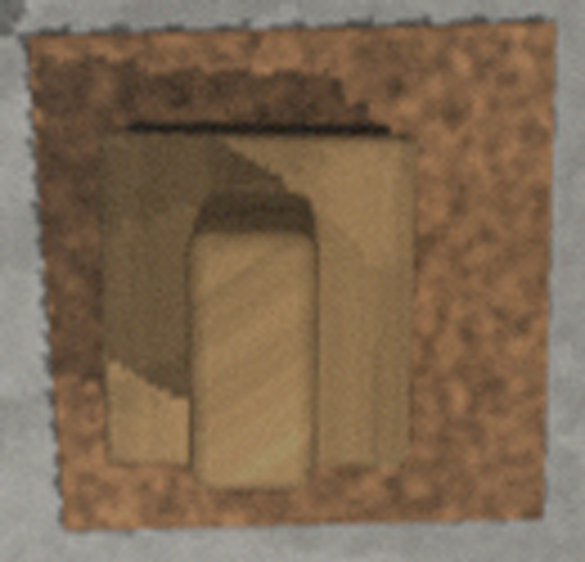

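The wrist view shows the roller sitting off-centre on the small mat, with the grip top at crop corners (193..313, 238..486).

```bash
python3 - <<'E'
from h import *
import pickle
np.set_printoptions(precision=4,suppress=True)
m=pickle.load(open('w1.pkl','rb'))
for z,P in((.094,[(191,236),(317,236),(312,488),(192,488)]),(.043,[(105,138),(412,138),(408,465),(108,465)])):
  q=np.array([at(m,210+a/4.5,110+b/4.5,z)[:2] for a,b in P])
  print(q.mean(0),[np.linalg.norm(q[i]-q[i-1])*1e3 for i in range(4)])
  for i,j in((0,3),(1,2)): d=q[j]-q[i];print('xang',np.degrees(np.arctan2(d[1],d[0])))
  d=q[1]-q[0];print('yang',np.degrees(np.arctan2(d[1],d[0])))
E
```

```text
[0.5584 0.1622] [np.float64(47.32029830839904), np.float64(22.35087411708343), np.float64(47.3248864924739), np.float64(22.394749678925464)]
xang -18.169766565059888
xang -18.1165567332829
yang 72.70699005245952
[0.559  0.1621] [np.float64(70.90744311285042), np.float64(63.173488441061565), np.float64(70.90372766696946), np.float64(65.9092416523807)]
xang -18.83687380965514
xang -16.626050492187364
yang 72.71012729034724
```

Emit:
{"fn": "arm_command", "kwargs": {"commands": [{"gripper":8.5,"x":4,"y":-0.6,"z":-0.5,"wx":0,"wy":0,"wz":0},{"gripper":8.5,"x":8,"y":-0.6,"z":-0.5,"wx":0,"wy":0,"wz":0},{"gripper":8.5,"x":12,"y":-0.6,"z":-0.5,"wx":0,"wy":0,"wz":0},{"gripper":8.5,"x":15,"y":-0.6,"z":-0.5,"wx":0,"wy":0,"wz":0},{"gripper":8.5,"x":17,"y":-0.6,"z":-0.5,"wx":0,"wy":0,"wz":0},{"gripper":8.5,"x":17.8,"y":-0.6,"z":-0.5,"wx":0,"wy":0,"wz":0},{"gripper":8.5,"x":17.8,"y":-0.6,"z":-0.5,"wx":0,"wy":0,"wz":0},{"gripper":8.5,"x":17.8,"y":-0.6,"z":-0.5,"wx":0,"wy":0,"wz":0},{"gripper":1.5,"x":17.8,"y":-0.6,"z":-0.5,"wx":0,"wy":0,"wz":0},{"gripper":1.5,"x":17.8,"y":-0.6,"z":-0.5,"wx":0,"wy":0,"wz":0},{"gripper":1.5,"x":17.8,"y":-0.6,"z":-0.5,"wx":0,"wy":0,"wz":0},{"gripper":1.5,"x":17.8,"y":-0.6,"z":-0.5,"wx":0,"wy":0,"wz":0},{"gripper":1.5,"x":17.8,"y":-0.6,"z":-0.5,"wx":0,"wy":0,"wz":0},{"gripper":1.5,"x":17.8,"y":-0.6,"z":-0.5,"wx":0,"wy":0,"wz":0},{"gripper":1.5,"x":17.8,"y":-0.6,"z":-0.5,"wx":0,"wy":0,"wz":0},{"gripper":1.5,"x":17.8,"y":-0.6,"z":-0.5,"wx":0,"wy":0,"wz":0}]}}

```text
t: 3.9
eef_pos: [0.5602, 0.1604, 0.0537]
ee_rot: [0.745, 1.57, 0.44]
contact_force: [-1.0, -0.4, 4.9]
width: 0.0236
```

Emit:
{"fn": "arm_command", "kwargs": {"commands": [{"gripper":1.5,"x":-3,"y":0,"z":0,"wx":0,"wy":0,"wz":0},{"gripper":1.5,"x":-7,"y":0,"z":0,"wx":0,"wy":0,"wz":0},{"gripper":1.5,"x":-12,"y":-3,"z":1,"wx":0,"wy":0,"wz":0},{"gripper":1.5,"x":-16,"y":-7,"z":2.6,"wx":0,"wy":0,"wz":0},{"gripper":1.5,"x":-20,"y":-11,"z":4,"wx":0,"wy":0,"wz":0},{"gripper":1.5,"x":-23,"y":-15,"z":5.5,"wx":0,"wy":0,"wz":0},{"gripper":1.5,"x":-25,"y":-19,"z":7,"wx":0,"wy":0,"wz":0},{"gripper":1.5,"x":-27.5,"y":-23,"z":8.5,"wx":0,"wy":0,"wz":0},{"gripper":1.5,"x":-27.5,"y":-27,"z":10,"wx":0,"wy":0,"wz":0},{"gripper":1.5,"x":-27.5,"y":-31,"z":11.5,"wx":0,"wy":0,"wz":0},{"gripper":1.5,"x":-27.5,"y":-34,"z":12.5,"wx":0,"wy":0,"wz":0},{"gripper":1.5,"x":-27.5,"y":-35.2,"z":13,"wx":0,"wy":0,"wz":0},{"gripper":1.5,"x":-27.5,"y":-35.2,"z":13,"wx":0,"wy":0,"wz":0},{"gripper":1.5,"x":-27.5,"y":-35.2,"z":13,"wx":0,"wy":0,"wz":0},{"gripper":1.5,"x":-27.5,"y":-35.2,"z":13,"wx":0,"wy":0,"wz":0}]}}

```text
t: 5.4
eef_pos: [0.5786, -0.212, 0.3277]
ee_rot: [2.432, 1.569, 2.131]
contact_force: [0.6, 0.2, -2.2]
width: 0.0232
```

```bash
python3 - <<'E'
from h import *
np.set_printoptions(precision=4,suppress=True)
m=robot.camera_model('wrist');a=shot('wrist','w2.png');s=robot.observe();print(s['t'],s['eef_pos'],s['width'],s['contact_force'],s['qpos'])
import pickle;pickle.dump(m,open('w2.pkl','wb'))
E
```

```text
5.45 [ 0.5787 -0.2121  0.3279] 0.023424044926828733 [-0.6732  0.1958 -2.5122] [-0.0732  0.3208  0.4253  1.6037 -0.1386  1.2478  1.6462]
```

View pics/w2.png

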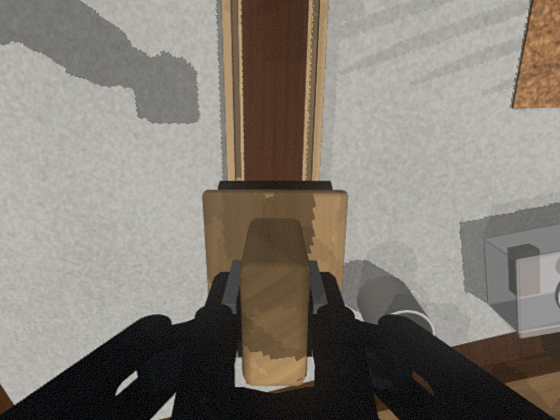

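The wrist view shows the roller held square. The veneer runs almost straight up the picture, with edges at columns ~242 and ~308.

```bash
python3 - <<'E'
from h import *
import pickle
np.set_printoptions(precision=4,suppress=True)
m=pickle.load(open('w2.pkl','rb'));im=cv2.imread('pics/w2.png').astype(float)
L=[];Rr=[]
g=cv2.GaussianBlur(im[:,:,2],(3,3),0)
for v in range(5,170,3):
  r=g[v]; c=275
  a=c
  while r[a]<105: a-=1
  b=c
  while r[b]<105: b+=1
  if v%30==5: print(v,a,b,r[a-6:a+5].astype(int))
  L.append(at(m,a+.5,v,.042)[:2]);Rr.append(at(m,b-.5,v,.042)[:2])
def fit(P):
  P=np.array(P,np.float32);x=cv2.fitLine(P,cv2.DIST_HUBER,0,1e-4,1e-4).ravel();d=x[:2];d=d*np.sign(d[0]);return x[2:],d,np.degrees(np.arctan2(d[1],d[0]))
l=fit(L);r=fit(Rr);n=np.array([-l[1][1],l[1][0]])
print(l,r,'width',(r[0]-l[0])@n)
ang=np.radians((l[2]+r[2])/2);d=np.array([np.cos(ang),np.sin(ang)]);n=np.array([-d[1],d[0]])
mid=((l[0]@n)+(r[0]@n))/2;print('center line offset',mid,'top est offset',np.array([.4962,-.1903])@n,'ang',np.degrees(ang))
print('centre',d*(np.array([.4962,-.1903])@d)+n*mid)
# end positions in top image along centre line at z=.042
t=cv2.imread('pics/t0.png');mt=robot.camera_model('top')
c0=d*(np.array([.4962,-.1903])@d)+n*mid
for s in list(range(-165,-85,3))+list(range(90,150,3)):
  p=proj(mt,[*(c0+d*s/1e3),.042]);print(s,t[int(round(p[1])),int(round(p[0]))],end=' ')
E
```

```text
5 241 308 [109 107 118 151 177 170 132  93  80  80  79]
35 242 307 [110 117 144 173 179 155 114  86  80  79  77]
65 242 306 [112 109 117 147 175 167 128  92  80  80  78]
95 242 305 [112 112 117 137 162 164 137 103  84  79  78]
125 243 304 [112 111 119 146 173 162 121  89  81  81  80]
155 244 302 [110 112 129 160 174 150 106  81  79  81  81]
(array([ 0.4935, -0.2226], dtype=float32), array([ 0.9519, -0.3065], dtype=float32), np.float32(-17.847769)) (array([ 0.5045, -0.1522], dtype=float32), array([ 0.9506, -0.3106], dtype=float32), np.float32(-18.09337)) width 0.07044477
center line offset -0.024297237 top est offset -0.02792443901300432 ang -17.970568
centre [ 0.4973 -0.1868]
-165 [117 119 118] -162 [115 117 117] -159 [109 111 110] -156 [89 91 90] -153 [78 81 79] -150 [81 82 82] -147 [82 84 83] -144 [74 78 81] -141 [ 69  88 101] -138 [ 83 108 126] -135 [ 93 121 137] -132 [ 94 123 138] -129 [ 91 119 133] -126 [ 82 108 125] -123 [ 83 110 127] -120 [ 83 109 126] -117 [ 77 101 118] -114 [ 64  86 100] -111 [54 73 86] -108 [51 69 80] -105 [55 73 86] -102 [ 73  96 110] -99 [50 70 87] -96 [30 43 62] -93 [18 30 52] -90 [16 29 50] -87 [15 29 50] 90 [18 32 55] 93 [20 34 55] 96 [21 35 57] 99 [19 34 55] 102 [20 34 57] 105 [20 33 56] 108 [20 34 55] 111 [44 62 81] 114 [ 65  87 104] 117 [ 73  96 112] 120 [ 64  85 100] 123 [45 61 72] 126 [ 66  90 103] 129 [ 86 114 129] 132 [ 92 120 136] 135 [107 121 129] 138 [118 123 125] 141 [123 126 125] 144 [124 126 125] 147 [127 130 129]
```

Emit:
{"fn": "arm_command", "kwargs": {"commands": [{"gripper":1.5,"x":4,"y":-0.1,"z":0.1,"wx":0,"wy":0,"wz":0},{"gripper":1.5,"x":8,"y":-0.1,"z":0.1,"wx":0,"wy":0,"wz":0},{"gripper":1.5,"x":12,"y":-0.1,"z":0.1,"wx":0,"wy":0,"wz":0},{"gripper":1.5,"x":16,"y":-0.1,"z":0.1,"wx":0,"wy":0,"wz":0},{"gripper":1.5,"x":19.5,"y":-0.1,"z":0.1,"wx":0,"wy":0,"wz":0},{"gripper":1.5,"x":22,"y":-0.1,"z":0.1,"wx":0,"wy":0,"wz":0},{"gripper":1.5,"x":22.8,"y":-0.1,"z":0.1,"wx":0,"wy":0,"wz":0},{"gripper":1.5,"x":23.2,"y":-0.1,"z":0.1,"wx":0,"wy":0,"wz":0},{"gripper":1.5,"x":23.6,"y":-0.1,"z":0.1,"wx":0,"wy":0,"wz":0},{"gripper":1.5,"x":24,"y":-0.1,"z":0.1,"wx":0,"wy":0,"wz":0},{"gripper":1.5,"x":24,"y":-0.1,"z":0.1,"wx":0,"wy":0,"wz":0},{"gripper":1.5,"x":24,"y":-0.1,"z":0.1,"wx":0,"wy":0,"wz":0}]}}

```text
t: 6.65
eef_pos: [0.58, -0.2157, 0.0895]
ee_rot: [0.246, 1.568, -0.058]
contact_force: [1.5, 1.1, 1.3]
width: 0.0232
```

```bash
python3 - <<'E'
from h import *
s=robot.observe();print(s['t'],s['eef_pos'],s['contact_force'],s['ft_torque'],s['width'],s['qpos'])
shot('side','s2.png')
E
```

```text
6.65 [ 0.58002354 -0.21567075  0.08946286] [1.48398799 1.14056873 1.30417018] [ 0.29968339 -0.1109023  -0.01702558] 0.023236222177738276 [ 1.47563262e-03  5.67602779e-01  3.44831453e-01  1.82979124e+00
 -2.60543358e-01  7.86129009e-01  1.74748417e+00]
```

View pics/s2.png

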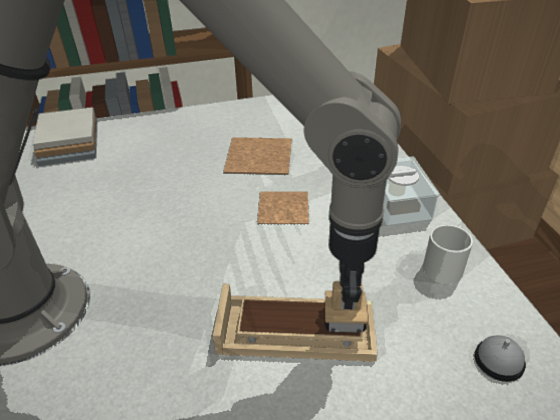

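The side view shows the roller on the strip's open end, aligned. The force reads ~3.7 N, so I press a few mm more.

Emit:
{"fn": "arm_command", "kwargs": {"commands": [{"gripper":1.5,"x":0.3,"y":0,"z":0,"wx":0,"wy":0,"wz":0},{"gripper":1.5,"x":0.5,"y":0,"z":0,"wx":0,"wy":0,"wz":0},{"gripper":1.5,"x":0.5,"y":0,"z":0,"wx":0,"wy":0,"wz":0},{"gripper":1.5,"x":0.5,"y":0,"z":0,"wx":0,"wy":0,"wz":0}]}}

```text
t: 7.1
eef_pos: [0.58, -0.2157, 0.0842]
ee_rot: [0.275, 1.569, -0.03]
contact_force: [0.6, 2.4, 7.2]
width: 0.0231
```

Emit:
{"fn": "arm_command", "kwargs": {"commands": [{"gripper":1.5,"x":0.5,"y":0,"z":-0.5,"wx":0,"wy":0,"wz":0},{"gripper":1.5,"x":0.5,"y":0,"z":-1.2,"wx":0,"wy":0,"wz":0},{"gripper":1.5,"x":0.5,"y":0,"z":-2,"wx":0,"wy":0,"wz":0},{"gripper":1.5,"x":0.5,"y":0.1,"z":-2.8,"wx":0,"wy":0,"wz":0},{"gripper":1.5,"x":0.5,"y":0.1,"z":-3.6,"wx":0,"wy":0,"wz":0},{"gripper":1.5,"x":0.5,"y":0.1,"z":-4.3,"wx":0,"wy":0,"wz":0},{"gripper":1.5,"x":0.5,"y":0.1,"z":-4.9,"wx":0,"wy":0,"wz":0},{"gripper":1.5,"x":0.5,"y":0.1,"z":-5.2,"wx":0,"wy":0,"wz":0},{"gripper":1.5,"x":0.5,"y":0.1,"z":-5.2,"wx":0,"wy":0,"wz":0}]}}

```text
t: 8.0
eef_pos: [0.531, -0.2001, 0.08]
ee_rot: [-0.004, 1.567, -0.309]
contact_force: [-0.3, 0.3, 12.0]
width: 0.0233
```

The x shift accumulates per call, so the roller went 5 mm too deep (14 N, still well under 40). I take that back and carry on.

Emit:
{"fn": "arm_command", "kwargs": {"commands": [{"gripper":1.5,"x":-0.4,"y":0,"z":0,"wx":0,"wy":0,"wz":0},{"gripper":1.5,"x":-0.4,"y":0,"z":-0.4,"wx":0,"wy":0,"wz":0},{"gripper":1.5,"x":-0.4,"y":0,"z":-1.2,"wx":0,"wy":0,"wz":0},{"gripper":1.5,"x":-0.4,"y":0,"z":-2,"wx":0,"wy":0,"wz":0},{"gripper":1.5,"x":-0.4,"y":0,"z":-2.7,"wx":0,"wy":0,"wz":0},{"gripper":1.5,"x":-0.4,"y":0,"z":-3,"wx":0,"wy":0,"wz":0},{"gripper":1.5,"x":-0.4,"y":0,"z":-3,"wx":0,"wy":0,"wz":0}]}}

```text
t: 8.7
eef_pos: [0.5015, -0.1907, 0.0833]
ee_rot: [-0.009, 1.569, -0.314]
contact_force: [-0.8, 0.0, 7.2]
width: 0.0233
```

Emit:
{"fn": "arm_command", "kwargs": {"commands": [{"gripper":1.5,"x":0,"y":0,"z":-0.5,"wx":0,"wy":0,"wz":0},{"gripper":1.5,"x":0,"y":0,"z":-1.2,"wx":0,"wy":0,"wz":0},{"gripper":1.5,"x":0,"y":0,"z":-1.9,"wx":0,"wy":0,"wz":0},{"gripper":1.5,"x":0,"y":0.1,"z":-2.6,"wx":0,"wy":0,"wz":0},{"gripper":1.5,"x":0,"y":0.1,"z":-3,"wx":0,"wy":0,"wz":0},{"gripper":1.5,"x":0,"y":0.1,"z":-3.4,"wx":0,"wy":0,"wz":0},{"gripper":1.5,"x":0,"y":0.1,"z":-4,"wx":0,"wy":0,"wz":0},{"gripper":1.5,"x":0,"y":0.1,"z":-4.8,"wx":0,"wy":0,"wz":0},{"gripper":1.5,"x":0,"y":0.1,"z":-5.6,"wx":0,"wy":0,"wz":0},{"gripper":1.5,"x":0,"y":0.1,"z":-6.4,"wx":0,"wy":0,"wz":0},{"gripper":1.5,"x":0,"y":0.1,"z":-7.2,"wx":0,"wy":0,"wz":0},{"gripper":1.5,"x":0,"y":0.1,"z":-8,"wx":0,"wy":0,"wz":0},{"gripper":1.5,"x":0,"y":0.1,"z":-8,"wx":0,"wy":0,"wz":0},{"gripper":1.5,"x":0,"y":0.1,"z":-8,"wx":0,"wy":0,"wz":0}]}}

```text
t: 10.1
eef_pos: [0.4252, -0.1664, 0.083]
ee_rot: [-0.449, 1.569, -0.755]
contact_force: [-2.4, -2.3, 7.9]
width: 0.0236
```

```bash
python3 - <<'E'
from h import *
s=robot.observe();print(s['t'],s['eef_pos'],s['contact_force'],s['width'])
shot('side','s3.png')
E
```

```text
10.1 [ 0.42515494 -0.16639306  0.08299937] [-2.42823917 -2.3194587   7.91913722] 0.023565042128067874
```

View pics/s3.png

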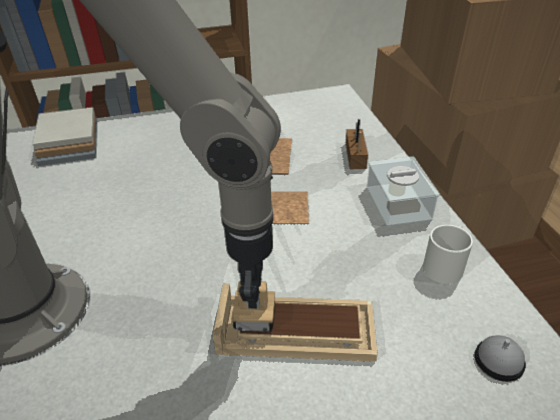

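The roller is at the stop-bar end at bed x ≈ +0.08, with ~10 N on the strip. Now I carry it back over the mat.

Emit:
{"fn": "arm_command", "kwargs": {"commands": [{"gripper":1.5,"x":-2,"y":0,"z":0,"wx":0,"wy":0,"wz":0},{"gripper":1.5,"x":-6,"y":0,"z":0,"wx":0,"wy":0,"wz":0},{"gripper":1.5,"x":-10,"y":2,"z":0.2,"wx":0,"wy":0,"wz":0},{"gripper":1.5,"x":-13,"y":5,"z":0.5,"wx":0,"wy":0,"wz":0},{"gripper":1.5,"x":-13,"y":9,"z":1,"wx":0,"wy":0,"wz":0},{"gripper":1.5,"x":-13,"y":13,"z":1.5,"wx":0,"wy":0,"wz":0},{"gripper":1.5,"x":-13,"y":17,"z":1.9,"wx":0,"wy":0,"wz":0},{"gripper":1.5,"x":-13,"y":21,"z":2.3,"wx":0,"wy":0,"wz":0},{"gripper":1.5,"x":-13,"y":25,"z":2.7,"wx":0,"wy":0,"wz":0},{"gripper":1.5,"x":-13,"y":29,"z":3.1,"wx":0,"wy":0,"wz":0},{"gripper":1.5,"x":-13,"y":33,"z":3.5,"wx":0,"wy":0,"wz":0},{"gripper":1.5,"x":-13,"y":35.5,"z":3.7,"wx":0,"wy":0,"wz":0},{"gripper":1.5,"x":-10,"y":36,"z":3.7,"wx":0,"wy":0,"wz":0},{"gripper":1.5,"x":-6,"y":36,"z":3.7,"wx":0,"wy":0,"wz":0},{"gripper":1.5,"x":-3,"y":36,"z":3.7,"wx":0,"wy":0,"wz":0},{"gripper":1.5,"x":-1,"y":36,"z":3.7,"wx":0,"wy":0,"wz":0},{"gripper":1.5,"x":-1,"y":36,"z":3.7,"wx":0,"wy":0,"wz":0},{"gripper":1.5,"x":-1,"y":36,"z":3.7,"wx":0,"wy":0,"wz":0}]}}

```text
t: 11.95
eef_pos: [0.5682, 0.1666, 0.0921]
ee_rot: [-2.113, 1.57, -2.418]
contact_force: [0.3, 0.5, -1.7]
width: 0.0236
```

Emit:
{"fn": "arm_command", "kwargs": {"commands": [{"gripper":1.5,"x":1.5,"y":0,"z":0,"wx":0,"wy":0,"wz":0},{"gripper":1.5,"x":3,"y":0,"z":0,"wx":0,"wy":0,"wz":0},{"gripper":1.5,"x":3.5,"y":0,"z":0,"wx":0,"wy":0,"wz":0},{"gripper":1.5,"x":3.8,"y":0,"z":0,"wx":0,"wy":0,"wz":0},{"gripper":1.5,"x":3.8,"y":0,"z":0,"wx":0,"wy":0,"wz":0},{"gripper":1.5,"x":3.8,"y":0,"z":0,"wx":0,"wy":0,"wz":0}]}}

```text
t: 12.55
eef_pos: [0.5686, 0.1673, 0.0545]
ee_rot: [0.889, 1.57, 0.584]
contact_force: [0.5, 0.0, -3.0]
width: 0.0233
```

Contact hasn't shown yet, so I lower a little further.

Emit:
{"fn": "arm_command", "kwargs": {"commands": [{"gripper":1.5,"x":0.1,"y":0,"z":0,"wx":0,"wy":0,"wz":0},{"gripper":1.5,"x":0.15,"y":0,"z":0,"wx":0,"wy":0,"wz":0},{"gripper":1.5,"x":0.15,"y":0,"z":0,"wx":0,"wy":0,"wz":0}]}}

```text
t: 12.85
eef_pos: [0.5692, 0.1672, 0.0538]
ee_rot: [0.641, 1.569, 0.336]
contact_force: [-0.9, -0.7, 4.9]
width: 0.0232
```

It's in contact. I release and retract straight up.

Emit:
{"fn": "arm_command", "kwargs": {"commands": [{"gripper":4,"x":-0.1,"y":0,"z":0,"wx":0,"wy":0,"wz":0},{"gripper":8.5,"x":-0.1,"y":0,"z":0,"wx":0,"wy":0,"wz":0},{"gripper":8.5,"x":-0.1,"y":0,"z":0,"wx":0,"wy":0,"wz":0},{"gripper":8.5,"x":-0.1,"y":0,"z":0,"wx":0,"wy":0,"wz":0},{"gripper":8.5,"x":-0.1,"y":0,"z":0,"wx":0,"wy":0,"wz":0},{"gripper":8.5,"x":-0.1,"y":0,"z":0,"wx":0,"wy":0,"wz":0},{"gripper":8.5,"x":-2,"y":0,"z":0,"wx":0,"wy":0,"wz":0},{"gripper":8.5,"x":-5,"y":0,"z":0,"wx":0,"wy":0,"wz":0},{"gripper":8.5,"x":-9,"y":0,"z":0,"wx":0,"wy":0,"wz":0},{"gripper":8.5,"x":-13,"y":0,"z":0,"wx":0,"wy":0,"wz":0},{"gripper":8.5,"x":-17,"y":0,"z":0,"wx":0,"wy":0,"wz":0},{"gripper":8.5,"x":-18,"y":0,"z":0,"wx":0,"wy":0,"wz":0},{"gripper":8.5,"x":-18,"y":0,"z":0,"wx":0,"wy":0,"wz":0}]}}

```text
t: 14.15
eef_pos: [0.5694, 0.1674, 0.2348]
ee_rot: [0.76, 1.567, 0.455]
contact_force: [0.1, 0.7, -0.4]
width: 0.085
```

```bash
python3 - <<'E'
from h import *
s=robot.observe();print(s['t'],s['eef_pos'],s['contact_force'],s['width'])
a=shot('wrist','w4.png');m=robot.camera_model('wrist');r=robot.look_for('wrist','roller')[:1];print(r)
for x,y,z in((.5651,.1686,.004),): print('mat centre px',proj(m,(x,y,z)))
b=shot('side','s4.png')
cv2.imwrite('pics/f.png',np.hstack([a[60:330,140:420],b[100:370,140:420]])[:,:,::-1])
E
```

```text
14.15 [0.56943434 0.16744801 0.23475296] [ 0.12830483  0.69670429 -0.36853872] 0.08497436610526776
[{'rect': [275.6, 180.7, 70.2, 83.5], 'conf': 0.55}]
mat centre px [274.34177067 170.97380967]
```

View pics/f.png

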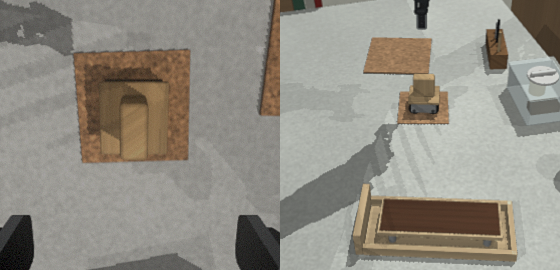

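The roller stands upright in the middle of the small mat, and the gripper is clear of it.

```bash
python3 -c "
from h import *
print(robot.close_job())"
```

```text
the job is handed in; nothing more can be done
None
```

I picked the roller off the small mat and rolled it along the strip from the open end to the stop-bar end. I then stood it back in the middle of the small mat, let go and handed the job in at about 14 s. No verdict was reported.

- **Rolling:** the roller went from about -80 mm to +80 mm of the bed's centre, within about 3 mm of the centre line by the measured arm positions. At the stops along the way it pressed with about 10 N, which sinks the bed roughly 7–8 mm of its 14 mm.
- **Departure from steady pressing:** between about -80 and -30 mm I applied a depth shift twice by mistake. The force rose to about 14 N and the bed sank about 11 mm, well under the 40 N limit. I corrected it before the next stretch.
- **Final check:** the wrist and side pictures show the roller upright on the mat. By my estimate it is about 3 mm from the mat's centre. The gripper was open and about 14 cm above the roller, with no contact force beyond sensor noise.
- **Refused command:** the first move call was rejected as invalid input, with no effect on the scene.

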